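# Load the turned leg into the sloping drilling jig

### The arm

A 6-joint arm with a two-finger parallel gripper is mounted at the origin on the work surface. World frame = base frame: x ahead of the robot, y to its left, z up, the work surface at z = 0. Lengths are in m, angles in degrees, forces in N, time in s.
With the tool pointing down it reaches from about 0.35 to 0.875 m from the base axis. Payload 4.2 kg.
Tool frame: the origin (TCP) lies at the very end of the fingers, on their centre line; the grasp point (between the pads) lies 19 mm behind it; z points along the fingers, y is the line along which they close (so a half turn about z gives the same grasp; the last joint's range is limited). The gripper opens to 87 mm and grips with 3 to 60 N. Pads are 19 mm wide; open, the fingers measure 117 mm over their backs; the gripper's body (75 mm by 190 mm) begins 51 mm behind the grasp point.
Start: joints at [84.431, 22.042, 0.453, 0, -68.411, -14.817], TCP at [0.218, 0.586, 0.191] pointing down, gripper open.
Joint ranges: [-179.83, 179.83], [-69.29, 118.12], [-61.27, 80.66], [-181.25, 117.63], [-171.15, -9.14], [-177.46, 177.46]. Speed limits (degrees/s): [159.86, 159.86, 180, 180, 180, 180].

### API

Orientations are given as a 3x3 rotation matrix whose columns are the frame's x, y, z axes.
In Python, from station import r gives the robot as it stands.
- The arm moves only by the tool jog_arm, never from a script. Its argument "plan" is text: rows parted by semicolons, each of 7 numbers parted by spaces: the shift along the tool's x, y, z normalised to -1 to 1, where 1 is 0.025 m, then the turn, a rotation vector about the tool's x, y, z normalised to -1 to 1, where 1 is 8 degrees, then the closure, from -1 (fully open) to 1 (shut). A call has exactly 10 rows; each row shifts and turns the commanded pose from where the row before left it, along the tool's axes as they then stand; what a row does not reach is not made up. A row lasts 1/10 s, in which the tool goes at most 50 mm and 8.59 degrees, less where a joint would pass 70% of its speed; a pose out of reach is approached as far as the arm can. A call with a number of a shift or a turn outside -1 to 1 is refused whole. A call with a gripper value outside its range is refused whole. The fingers move at their own pace and stop on an object; the grip force is fixed at half the most. Time passes only in rows, so rows that do not move let the fingers close, or fill a call up. It gives the time, the measured TCP pose, the force, the opening and the grip force at its end, in the units of the state.
- r.sense(): the state, without advancing time (a new reading comes with each control period).
- r.capture(name): name is "side" or "top"; returns (picture, depth): 400x640x3 uint8, red, green, blue; 400x640 float32, m along the optical axis (not along the pixel's ray), 0 where there is no reading.
- r.get_calibration(name): a dict with "mtx" (3x3 intrinsics, pixels), "extrinsics" (4x4, takes a point from camera to world coordinates). Camera axes: x right, y up, looking along -z (the intrinsics and any distortion apply to the point x, -y, -z); pixel columns grow to the right and rows downward; lengths in m; the calibration is good to about 2 mm. A picture is of the moment at which its call begins. get_calibration takes no time and is no camera call.
- r.finish_job(): hands the job in; it is judged then, once.
The state is a dict: "time_s": time; "joints": joint angles; "joint_velocities": joint speeds; "effort": joint torques, N m; "tcp_pos": TCP position; "ee_rot": TCP orientation; "wrist_force": force on the tool from outside, world axes, zero at the start; "moment": the same for the moment, N m; "gripper_width": opening from 0.0 (shut) to 1.0 (fully open); "gripper_force": force on a finger pad.
Only numpy, scipy, OpenCV 4.12 (cv2) and the standard library are available. Lean on these libraries where they do the work, as an engineer would, in place of code of your own. Each camera call takes 0.05 s, during which the arm holds its last target. There are 200 camera calls.

### The job

Load the tall turned wooden leg into the drilling jig: pick it up from where it stands, lay it on its side in the sloping V-trough with its spigot end uphill, and slide it down under the steel bridge until its foot rests against the end stop, then let go. Do not let it topple or lie on the bench, set it down gently rather than dropping it, and leave all the other things where they are.

Things in the scene. Friction and masses are not known exactly. Their poses are not given: they have to be found in the camera images.
- leg: the leg: turned pale wood, upright on the bench. 192 mm tall: body 170 mm long, 50 mm diameter (waist of 40 mm diameter from 62 to 93 mm above the foot), then a spigot 28 mm diameter, 22 mm long on top. 0.17 to 0.35 kg. The tallest of three turned pieces standing together, whose places are swapped. Origin: centre of its foot's underside; z along its axis to the spigot
- leg_tip (a point): centre of the flat end of the leg's spigot, 192 mm from the foot along the leg's axis
- jig: drilling jig, fixed to the bench: plywood base 150 x 310 x 18 mm carrying the sloping trough. Origin under the base's centre, z up, y horizontal towards the trough's low end, x across
- trough: the jig's V-trough, two wooden boards at right angles, 280 mm long, sloping 15 degrees. Origin on the V's bottom line at the end stop's face, 50 mm above the bench; y down the slope (trough: y = 0 to -280 mm), z normal to the slope, x across. Lips at z = 22.5, x = +-22.5 mm, boards out to x = +-30. A lying leg's axis is at x = 0, z = 35.4 mm
- stop (a point): on the end stop's face (faces uphill), where the centre of the foot should come: trough frame 0, 0, 35.4 mm. The stop is a plywood plate 80 mm wide, 14 mm thick, up to z = 55 mm in the trough's frame. A leg in the trough stays where it is laid and needs a push of up to 6 N to slide
- bridge (a point): centre of the underside of the dark steel bridge across the trough, in the trough's frame at 0, -65, 75 mm: 15 mm above a lying leg. Bridge 40 mm long (y = -45 to -85), 12 mm thick, 100 mm wide, its legs at x = +-38 to +-50 mm; a steel drill bush stands 10 mm up from its top
- short_foot: short turned wooden foot standing upright, 50 mm diameter, 98 mm tall with a 28 mm spigot on top: same wood as the leg but only half its height; origin at the centre of its underside; not to be moved
- finial: turned wooden finial standing upright, 60 mm round base, thin neck, bulb on top, 98 mm tall; origin under its centre; not to be moved
- bowl: dark wooden bowl, 130 mm across, 50 mm high; origin under its centre; not to be moved
- sanding_block: cork block 70 x 110 x 35 mm; origin under its centre; not to be moved
- screwdriver: screwdriver lying on the bench; not to be moved
- glue: white glue bottle, 60 mm diameter, 150 mm tall; origin under its centre; not to be moved
- tin: steel tin, 84 mm diameter, 70 mm tall; origin under its centre; not to be moved
Things that resemble listed ones, but are neither listed nor needed, are in the scene too. What is shaped like the leg but pink or purple is not meant.

How it is judged:
By the outcome, as a careful person would: the job done as asked, in the order asked, and still so for the second after the job is handed in, with the robot touching nothing.
It also fails if it takes over 48 s, if anything falls off the work surface, if the arm or the gripper's body presses on something with over 40 N, if the wrist force passes 120 N, or if a joint passes its speed limit or range.

## Working session

There is one attempt and no reset: what is moved stays moved. The work goes in short steps, Python scripts to look and compute and a tool call to move; the robot and the scene stay as the last step left them, time stands still between calls to the robot, and variables do not carry over. Pictures are saved under pics/ and viewed, at most 10 in all, crops included, and the job is handed in when it is done.

Besides the shell and the picture viewer there is one more tool, called after "Emit:" as a command line: name --argument value ..., lists and objects as JSON in quotes. jog_arm: Moves the arm, as the interface text tells. Scaled input: -1 to 1 covers 0.025 m each way for a shift and 8 degrees each way for a turn. Its arguments: {"type":"object","properties":{"plan":{"type":"string"}},"required":["plan"]}

```bash
mkdir -p pics
cat > h.py <<'E'
import numpy as np, cv2
from station import r
def cap(n,f):
    p,d=r.capture(n); cv2.imwrite(f'pics/{f}.png',p[:,:,::-1]); np.savez(f'pics/{f}.npz',p=p,d=d); return p,d
def cloud(n,d):
    c=r.get_calibration(n); K=np.array(c['mtx']);E=np.array(c['extrinsics'])
    v,u=np.mgrid[:d.shape[0],:d.shape[1]]
    P=np.stack([(u-K[0,2])/K[0,0]*d,-(v-K[1,2])/K[1,1]*d,-d],-1)
    return P@E[:3,:3].T+E[:3,3]
E
python3 - <<'E'
from h import *
print({k:np.round(v,3) if not isinstance(v,str) else v for k,v in r.sense().items()})
for n in('side','top'):
    p,d=cap(n,n+'0'); c=r.get_calibration(n); print(n,{k:np.round(v,3) for k,v in c.items()})
E
```

```text
{'time_s': np.float64(0.0), 'joints': array([ 8.4431e+01,  2.2091e+01,  3.8000e-01, -2.9000e-02, -6.8411e+01,
       -1.4818e+01]), 'joint_velocities': array([-0.022, -0.002,  0.059,  0.045, -0.081, -0.006]), 'effort': array([ 0.0000e+00, -3.9066e+01,  1.8741e+01,  4.2200e+00,  1.1000e-02,
       -0.0000e+00]), 'tcp_pos': array([0.217, 0.585, 0.19 ]), 'ee_rot': array([[ 0.937, -0.349, -0.001],
       [-0.349, -0.937, -0.002],
       [ 0.   ,  0.002, -1.   ]]), 'wrist_force': array([ 0.158, -0.421, -0.464]), 'moment': array([ 0.077,  0.044, -0.01 ]), 'gripper_force': np.float64(0.0), 'gripper_width': np.float64(1.004)}
side {'mtx': array([[432.506,   0.   , 326.913],
       [  0.   , 432.506, 200.054],
       [  0.   ,   0.   ,   1.   ]]), 'extrinsics': array([[-0.998,  0.055, -0.039,  0.492],
       [-0.066, -0.72 ,  0.691,  0.683],
       [ 0.009,  0.692,  0.722,  0.922],
       [ 0.   ,  0.   ,  0.   ,  1.   ]])}
top {'mtx': array([[374.753,   0.   , 322.513],
       [  0.   , 374.753, 194.637],
       [  0.   ,   0.   ,   1.   ]]), 'extrinsics': array([[ 0.115,  0.972, -0.207,  0.351],
       [-0.993,  0.113, -0.022, -0.052],
       [ 0.002,  0.208,  0.978,  1.034],
       [ 0.   ,  0.   ,  0.   ,  1.   ]])}
```

View pics/side0.png

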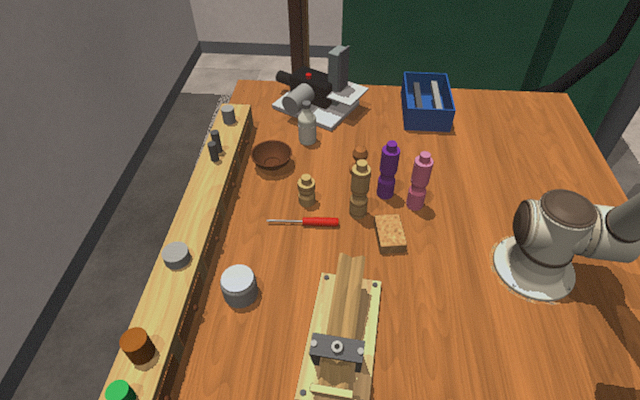

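View pics/top0.png

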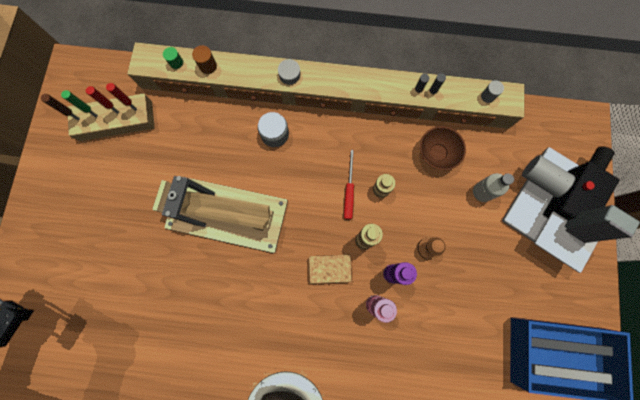

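The side image has three candidates. The pale turned piece at (360,187) is the tallest and is the leg. The short foot is at (306,190) and the brownish finial at (360,153). The purple piece (388,170) and pink piece (420,180) are decoys. The jig is at side (340,330) and top (225,215), with its bridge at top (175,203) near the low end.

```bash
cat > m.py <<'E'
from h import *
from scipy.optimize import least_squares
for n in('side','top'):
    z=np.load(f'pics/{n}0.npz'); d=z['d'];P=cloud(n,d)
    box={'side':(slice(155,220),slice(345,376)),'top':(slice(222,255),slice(352,386))}[n]
    Q=P[box].reshape(-1,3); dd=d[box].ravel()
    Q=Q[(dd>0)]
    top=Q[Q[:,2]>0.185-.005]; print(n,'maxz',np.sort(Q[:,2])[-5:].round(3),'tip med',np.median(top,0).round(4),len(top))
    for lo,hi in((.015,.055),(.1,.16)):
        q=Q[(Q[:,2]>lo)&(Q[:,2]<hi)]
        m=np.median(top[:,:2],0); q=q[np.linalg.norm(q[:,:2]-m,axis=1)<.045]
        f=least_squares(lambda c:np.hypot(q[:,0]-c[0],q[:,1]-c[1])-.025,m,loss='soft_l1',f_scale=.002)
        print(lo,f.x.round(4),len(q),np.abs(f.fun).mean().round(4))
    # jig base plate
    z0=np.median(P[:,:,2][(abs(P[:,:,2])<.012)]);print('bench z',z0.round(4))
    J={'side':(slice(240,400),slice(285,395)),'top':(slice(165,260),slice(145,300))}[n]
    Q=P[J].reshape(-1,3);Q=Q[d[J].ravel()>0]
    b=Q[abs(Q[:,2]-.018-z0)<.004]
    k=Q[Q[:,2]>.012+z0]
    rect=cv2.minAreaRect((k[:,:2]*1000).astype(np.float32));print('all',rect)
    rect=cv2.minAreaRect((b[:,:2]*1000).astype(np.float32));print('base',rect,cv2.boxPoints(rect).round(0).tolist())
a=cv2.imread('pics/side0.png')[130:230,290:450];b=cv2.imread('pics/top0.png')[140:270,140:320]
cv2.imwrite('pics/crop.png',np.vstack([cv2.resize(a,(480,300),interpolation=2),cv2.resize(b,(480,300),interpolation=2)]))
E
python3 m.py
```

```text
side maxz [0.194 0.194 0.194 0.194 0.194] tip med [ 0.4533 -0.1484  0.1902] 93
0.015 [ 0.4525 -0.1548] 176 0.001
0.1 [ 0.4527 -0.155 ] 306 0.001
bench z 0.0004
all ((470.9940185546875, 169.1641845703125), (451.1815185546875, 167.81192016601562), 80.16175079345703)
base ((470.589111328125, 166.37295532226562), (445.4414978027344, 167.4447479248047), 80.24327850341797) [[350.0, -39.0], [515.0, -67.0], [591.0, 372.0], [426.0, 400.0]]
top maxz [0.194 0.194 0.194 0.194 0.195] tip med [ 0.4548 -0.155   0.1911] 129
0.015 [ 0.4556 -0.1556] 34 0.0002
0.1 [ 0.4558 -0.1557] 67 0.0002
bench z -0.0002
all ((484.8510437011719, 231.9547119140625), (318.21063232421875, 150.33824157714844), 84.0430679321289)
base ((484.4185485839844, 228.28103637695312), (309.9325256347656, 150.18209838867188), 84.06218719482422) [[394.0, 82.0], [543.0, 66.0], [575.0, 375.0], [426.0, 390.0]]
```

View pics/crop.png

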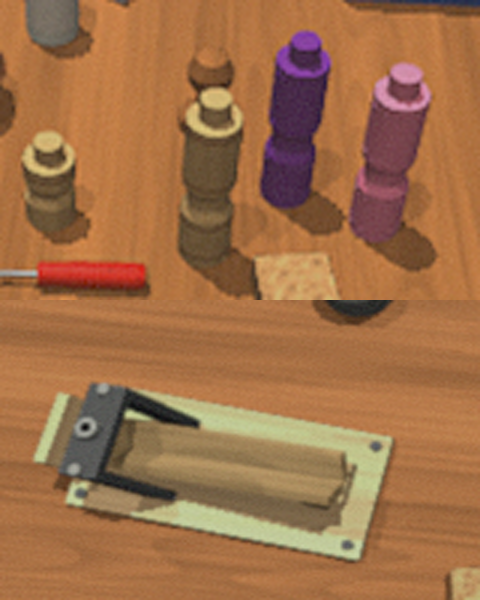

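The crop confirms it: the pale tall piece at side (360,187) / top (370,237) has a measured top at z=0.193 (192 expected), and the short foot is only half as tall. The jig base measures 310x150 mm as specified, with its low end towards +y.

```bash
cat > j.py <<'E'
from h import *
from scipy.optimize import least_squares
c0=np.array([.4844,.2283]);yj0=np.deg2rad(84.06)
for n in('top','side'):
    d=np.load(f'pics/{n}0.npz')['d'];P=cloud(n,d)[d>0]
    for it in range(2):
        yj=np.array([np.cos(yj0),np.sin(yj0)]);xj=np.array([yj[1],-yj[0]])
        X=(P[:,:2]-c0)@xj;Y=(P[:,:2]-c0)@yj;Z=P[:,2]
        m=(abs(X)<.02)&(Y>-.11)&(Y<.0)&(Z>.05)&(Z<.16)
    x,y,z=X[m],Y[m],Z[m]
    # params: xoff, yaw err, s0 ; V: (z-.05) cos15 + (y-s0) sin15 = |xt|
    s,co=np.sin(np.pi/12),np.cos(np.pi/12)
    f=least_squares(lambda p:((z-.05)*co+(y-p[2])*s-abs(x-p[0]-p[1]*(y+.05))),[0,0,.13],loss='soft_l1',f_scale=.001)
    print(n,m.sum(),'xoff,yaw,s0',f.x.round(4),'res',np.abs(f.fun).mean().round(4))
    for nm,yr in(('profile',np.arange(-.16,.2,.01)),):
        print([(round(a,2),*(np.percentile(Z[(abs(X)<.035)&(abs(Y-a)<.005)],[5,97]).round(3) if ((abs(X)<.035)&(abs(Y-a)<.005)).sum()>5 else (0,0))) for a in yr])
    q=(abs(X)<.035)&(Y>.1)&(Y<.19)&(Z>.085)&(Z<.12); print('stop top',[ (round(a*1,3), int((q&(abs(Y-a)<.0025)).sum()), np.median(Z[q&(abs(Y-a)<.0025)]).round(3)) for a in np.arange(.11,.19,.005)])
    # neighbours
    g=(np.hypot(P[:,0]-.4545,P[:,1]+.155)<.3)&(P[:,2]>.02)&(P[:,1]<.06)
    H=np.zeros((30,30),np.float32); i=((P[g,:2]-[.3,-.4])/.02).astype(int)
    ok=((i>=0)&(i<30)).all(1); np.maximum.at(H,(i[ok,0],i[ok,1]),P[g,2][ok])
    nl,lab,st,ce=cv2.connectedComponentsWithStats((H>.02).astype(np.uint8))
    print([( 'x',round(.3+st[k][1]*.02,2),round(.3+(st[k][1]+st[k][3])*.02,2),'y',round(-.4+st[k][0]*.02,2),round(-.4+(st[k][0]+st[k][2])*.02,2),float(H[lab==k].max().round(3))) for k in range(1,nl)])
E
python3 j.py
```

```text
top 659 xoff,yaw,s0 [ 0.0002 -0.0041  0.1343] res 0.0013
[(np.float64(-0.16), np.float64(-0.003), np.float64(0.004)), (np.float64(-0.15), np.float64(0.002), np.float64(0.021)), (np.float64(-0.14), np.float64(0.015), np.float64(0.119)), (np.float64(-0.13), np.float64(0.015), np.float64(0.14)), (np.float64(-0.12), np.float64(0.017), np.float64(0.141)), (np.float64(-0.11), np.float64(0.018), np.float64(0.139)), (np.float64(-0.1), np.float64(0.017), np.float64(0.137)), (np.float64(-0.09), np.float64(0.018), np.float64(0.135)), (np.float64(-0.08), np.float64(0.017), np.float64(0.131)), (np.float64(-0.07), np.float64(0.017), np.float64(0.128)), (np.float64(-0.06), np.float64(0.016), np.float64(0.125)), (np.float64(-0.05), np.float64(0.017), np.float64(0.123)), (np.float64(-0.04), np.float64(0.016), np.float64(0.12)), (np.float64(-0.03), np.float64(0.018), np.float64(0.117)), (np.float64(-0.02), np.float64(0.017), np.float64(0.116)), (np.float64(-0.01), np.float64(0.017), np.float64(0.112)), (np.float64(0.0), np.float64(0.017), np.float64(0.11)), (np.float64(0.01), np.float64(0.017), np.flo
[... 4258 characters left out ...]
float64(0.115), 0, np.float64(nan)), (np.float64(0.12), 0, np.float64(nan)), (np.float64(0.125), 0, np.float64(nan)), (np.float64(0.13), 0, np.float64(nan)), (np.float64(0.135), 0, np.float64(nan)), (np.float64(0.14), 0, np.float64(nan)), (np.float64(0.145), 0, np.float64(nan)), (np.float64(0.15), 58, np.float64(0.102)), (np.float64(0.155), 116, np.float64(0.102)), (np.float64(0.16), 147, np.float64(0.1)), (np.float64(0.165), 9, np.float64(0.1)), (np.float64(0.17), 0, np.float64(nan)), (np.float64(0.175), 0, np.float64(nan)), (np.float64(0.18), 0, np.float64(nan)), (np.float64(0.185), 0, np.float64(nan))]
  return _methods._mean(a, axis=axis, dtype=dtype,
  ret = ret.dtype.type(ret / rcount)
```

Emit:
jog_arm --plan "0 0 -1 0 0 0 -1;0 0 -1 0 0 0 -1;0 0 -1 0 0 0 -1;0 0 -1 0 0 -1 -1;0 0 -1 0 0 -1 -1;0 1 -1 0 0 -1 -1;0 1 0 0 0 -1 -1;0 1 0 0 0 -1 -1;0 1 0 0 0 -1 -1;0 1 0 0 0 -1 -1"

```text
time_s: 1.1
tcp_pos: [0.2422, 0.4645, 0.3408]
ee_rot: [[0.809, 0.588, -0.0], [0.588, -0.809, -0.001], [-0.001, 0.0, -1.0]]
wrist_force: [0.5, 0.1, 0.5]
gripper_width: 1.002
gripper_force: 0.0
```

Emit:
jog_arm --plan "-0.09 1 0 0 0 1 -1;0.05 1 0 0 0 1 -1;0.2 0.98 0 0 0 1 -1;0.33 0.94 0 0 0 1 -1;0.45 0.89 0 0 0 1 -1;0.57 0.82 0 0 0 1 -1;0.68 0.73 0 0 0 1 -1;0.78 0.63 0 0 0 1 -1;0.86 0.52 0 0 0 1 -1;0.92 0.39 0 0 0 1 -1"

```text
time_s: 2.1
tcp_pos: [0.3699, 0.2495, 0.3407]
ee_rot: [[0.711, -0.703, -0.001], [-0.703, -0.711, -0.0], [-0.0, 0.001, -1.0]]
wrist_force: [1.1, -0.4, 0.5]
gripper_width: 1.002
gripper_force: 0.0
```

Emit:
jog_arm --plan "0.97 0.26 0 0 0 1 -1;0.99 0.12 0 0 0 1 -1;1 0 0 0 0 1 -1;0.98 -0.16 0 0 0 1 -1;0.96 -0.29 0 0 0 1 -1;0.91 -0.42 0 0 0 1 -1;0.85 -0.53 0 0 0 0.48 -1;0.84 -0.54 0 0 0 0 -1;0.84 -0.54 0 0 0 0 -1;0 0 0 0 0 0 -1"

```text
time_s: 3.1
tcp_pos: [0.4808, 0.053, 0.3403]
ee_rot: [[-0.112, -0.994, -0.002], [-0.994, 0.112, -0.001], [0.001, 0.001, -1.0]]
wrist_force: [-0.4, -0.3, -0.5]
gripper_width: 0.997
gripper_force: 0.0
```

```bash
cat > t.py <<'E'
from h import *
from scipy.spatial.transform import Rotation as Ro
AZ=np.deg2rad(84.2); yj=np.array([np.cos(AZ),np.sin(AZ),0]); xj=np.array([yj[1],-yj[0],0]); zw=np.array([0,0,1.])
Rf=np.column_stack([-yj,np.cross(-zw,-yj),-zw])      # tool down, x uphill
Rg=Ro.from_rotvec(-np.deg2rad(75)*xj).as_matrix()@Rf   # upright grasp
s,c=np.sin(np.pi/12),np.cos(np.pi/12)
O=np.array([.4963,.3628,.05]); ty=yj*c-zw*s; tz=yj*s+zw*c
def leg_at(foot_y,lift=0): return O+ty*foot_y+tz*(.0354+lift)
G,B=.108,.009   # grasp distance from foot, TCP beyond axis
LEG=np.array([.4542,-.1553,0])
grasp=LEG+zw*G+Rg[:,2]*B
def place(fy,lift=0): return leg_at(fy,lift)-ty*G-zw*B
def to(p,R=None):
    st=r.sense(); T=np.array(st['ee_rot']); 
    print('j',np.round(st['joints'],1),'tcp',np.round(st['tcp_pos'],4),'F',np.round(st['wrist_force'],1),'w',round(float(st['gripper_width']),3))
    print(' target',p.round(4),'shift units',((T.T@(p-st['tcp_pos']))/.025).round(2), 'turn units' if R is not None else '', (Ro.from_matrix(T.T@R).as_rotvec(degrees=True)/8).round(2) if R is not None else '')
E
python3 -c "
from t import *
print(Rg.round(3)); to(grasp-Rg[:,2]*.12,Rg); to(grasp,Rg); to(place(-.1),Rf)"
```

```text
[[-0.026 -0.995 -0.098]
 [-0.257  0.101 -0.961]
 [ 0.966 -0.    -0.259]]
j [ 25.6   3.8  -2.4   0.  -83.8 -32. ] tcp [0.4808 0.053  0.3403] F [-0.4 -0.3 -0.5] w 0.997
 target [ 0.465  -0.0486  0.1367] shift units [4.1  0.16 8.15] turn units [ 0.06  9.37 -0.06]
j [ 25.6   3.8  -2.4   0.  -83.8 -32. ] tcp [0.4808 0.053  0.3403] F [-0.4 -0.3 -0.5] w 0.997
 target [ 0.4533 -0.1639  0.1057] shift units [8.74 0.11 9.39] turn units [ 0.06  9.37 -0.06]
j [ 25.6   3.8  -2.4   0.  -83.8 -32. ] tcp [0.4808 0.053  0.3403] F [-0.4 -0.3 -0.5] w 0.997
 target [0.4769 0.172  0.129 ] shift units [-4.72  0.67  8.45] turn units [ 0.01 -0.01 -0.08]
```

Emit:
jog_arm --plan "0 0 0 0 1 0 -1;0 0 0 0 1 0 -1;0 0 0 0 1 0 -1;0 0 0 0 1 0 -1;0 0 0 0 1 0 -1;0 0 0 0 1 0 -1;0 0 0 0 1 0 -1;0 0 0 0 1 0 -1;0 0 0 0 1 0 -1;0 0 0 0 0.37 0 -1"

```text
time_s: 4.1
tcp_pos: [0.48, 0.0558, 0.3388]
ee_rot: [[-0.023, -0.994, -0.104], [-0.251, 0.106, -0.962], [0.968, 0.004, -0.252]]
wrist_force: [0.7, -0.1, -0.8]
gripper_width: 0.996
gripper_force: 0.0
```

```bash
python3 -c "
from t import *
to(grasp-Rg[:,2]*.12,Rg); to(grasp,Rg)"
```

```text
j [  47.9   28.   -18.    37.6 -111.3  -63.8] tcp [0.48   0.0558 0.3388] F [ 0.7 -0.1 -0.8] w 0.996
 target [ 0.465  -0.0486  0.1367] shift units [-6.76  0.12  6.12] turn units [ 0.05 -0.05  0.02]
j [  47.9   28.   -18.    37.6 -111.3  -63.8] tcp [0.48   0.0558 0.3388] F [ 0.7 -0.1 -0.8] w 0.996
 target [ 0.4533 -0.1639  0.1057] shift units [-6.79  0.09 10.92] turn units [ 0.05 -0.05  0.02]
```

```bash
cat >> t.py <<'E'
Rg=Ro.from_rotvec(np.deg2rad(31)*zw).as_matrix()@Rg
grasp=LEG+zw*G+Rg[:,2]*B
E
python3 -c "
from t import *
to(grasp-Rg[:,2]*.12,Rg); print(Rg.round(3),(grasp-Rg[:,2]*.12).round(3))"
```

```text
j [  47.9   28.   -18.    37.6 -111.3  -63.8] tcp [0.48   0.0558 0.3388] F [ 0.7 -0.1 -0.8] w 0.996
 target [ 0.4085 -0.0583  0.1367] shift units [-6.61  2.32  6.72] turn units [ 3.79 -0.04 -0.97]
[[ 0.11  -0.905  0.411]
 [-0.234 -0.426 -0.874]
 [ 0.966 -0.    -0.259]] [ 0.409 -0.058  0.137]
```

Emit:
jog_arm --plan "0 0 0 0.94 0 -0.25 -1;0 0 0 0.94 0 -0.25 -1;0 0 0 0.94 0 -0.25 -1;0 0 0 0.94 0 -0.25 -1;0 0 0 0 0 0 -1;0 0 0 0 0 0 -1;0 0 0 0 0 0 -1;0 0 0 0 0 0 -1;0 0 0 0 0 0 -1;0 0 0 0 0 0 -1"

```text
time_s: 5.1
tcp_pos: [0.4807, 0.0551, 0.3408]
ee_rot: [[0.108, -0.907, 0.406], [-0.236, -0.42, -0.876], [0.966, -0.001, -0.259]]
wrist_force: [0.5, 0.7, -0.2]
gripper_width: 0.999
gripper_force: 0.0
```

```bash
python3 -c "
from t import *
to(grasp-Rg[:,2]*.12,Rg); cap('side','side1')"
```

```text
j [ 56.2  14.4 -42.2  55.8 -93.4 -62. ] tcp [0.4807 0.0551 0.3408] F [ 0.5  0.7 -0.2] w 0.999
 target [ 0.4085 -0.0583  0.1367] shift units [-7.13  4.54  4.92] turn units [ 0.04  0.   -0.02]
```

View pics/side1.png

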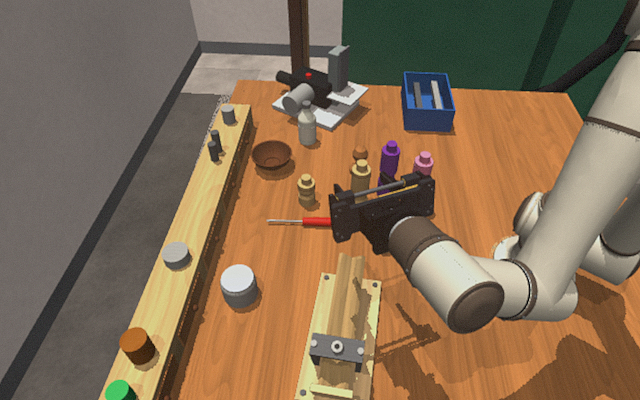

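The gripper is at (385,210), and the thick wrist behind it runs to (475,305). Before lowering, I'll check the wrist's clearance to the bench and jig.

```bash
python3 -c "
from t import *
d0=np.load('pics/side0.npz')['d'];d=np.load('pics/side1.npz')['d'];P=cloud('side',d)
m=(d0>0)&(d>0)&(d<d0-.03)&(P[:,:,2]>.1); Q=P[m]
T=r.sense();R=np.array(T['ee_rot']);Q=Q-np.array(T['tcp_pos']);L=Q@R
for a in np.arange(0,.44,.03):
    k=(-L[:,2]>a)&(-L[:,2]<=a+.03)
    if k.sum()>5: print(round(a,2),'x',np.percentile(L[k,0],[1,99]).round(3),'y',np.percentile(L[k,1],[1,99]).round(3),'world z at grasp min',(np.percentile(Q[k,2],1)+grasp[2]).round(3),'wx',(np.percentile(Q[k,0],[1,99])+grasp[0]).round(3),'wy',(np.percentile(Q[k,1],[1,99])+grasp[1]).round(3))
"
```

```text
0.03 x [-0.162  0.012] y [-0.052  0.45 ] world z at grasp min -0.042 wx [0.014 0.491] wy [-0.279 -0.095]
0.06 x [-0.146  0.012] y [-0.053  0.436] world z at grasp min -0.02 wx [0.021 0.482] wy [-0.259 -0.086]
0.09 x [-0.024  0.039] y [-0.086  0.085] world z at grasp min 0.111 wx [0.339 0.496] wy [-0.112 -0.029]
0.12 x [-0.035  0.038] y [-0.094  0.094] world z at grasp min 0.11 wx [0.313 0.489] wy [-0.094  0.008]
0.15 x [-0.021  0.027] y [-0.05   0.017] world z at grasp min 0.128 wx [0.377 0.442] wy [-0.04   0.016]
0.18 x [-0.271  0.038] y [-0.049  0.474] world z at grasp min -0.106 wx [-0.075  0.429] wy [-0.149  0.041]
0.21 x [-0.277  0.04 ] y [-0.038  0.483] world z at grasp min -0.104 wx [-0.103  0.403] wy [-0.142  0.059]
0.24 x [-0.272  0.288] y [-0.039  0.518] world z at grasp min -0.093 wx [-0.143  0.393] wy [-0.125  0.084]
0.27 x [-0.13   0.308] y [-0.043  0.467] world z at grasp min 0.05 wx [-0.09   0.382] wy [-0.111  0.115]
0.3 x [-0.019  0.26 ] y [-0.041  0.27 ] world z at grasp min 0.169 wx [0.117 0.371] wy [-0.071  0.136]
0.33 x [-0.019  0.219] y [-0.04   0.247] world z at grasp min 0.177 wx [0.116 0.357] wy [-0.026  0.16 ]
0.36 x [-0.101  0.159] y [-0.04   0.244] world z at grasp min 0.106 wx [0.098 0.345] wy [0.019 0.188]
0.39 x [-0.036  0.041] y [-0.039  0.039] world z at grasp min 0.172 wx [0.263 0.334] wy [0.161 0.199]
```

Emit:
jog_arm --plan "-0.8 0.5 0.55 0 0 0 -1;-0.8 0.5 0.55 0 0 0 -1;-0.8 0.5 0.55 0 0 0 -1;-0.8 0.5 0.55 0 0 0 -1;-0.8 0.5 0.55 0 0 0 -1;-0.8 0.5 0.55 0 0 0 -1;-0.8 0.5 0.55 0 0 0 -1;-0.8 0.5 0.55 0 0 0 -1;-0.7 0.5 0.5 0 0 0 -1;0 0 0 0 0 0 -1"

```text
time_s: 6.15
tcp_pos: [0.4332, -0.0218, 0.1508]
ee_rot: [[0.108, -0.923, 0.369], [-0.236, -0.384, -0.893], [0.966, 0.009, -0.259]]
wrist_force: [-1.5, 0.1, 5.3]
gripper_width: 1.001
gripper_force: 2.6
```

```bash
python3 -c "
from t import *
to(grasp,Rg)"
```

```text
j [ 53.8  28.2 -61.1  58.5 -75.3 -88.8] tcp [ 0.4332 -0.0218  0.1508] F [-1.5  0.1  5.3] w 1.001
 target [ 0.4579 -0.1632  0.1057] shift units [-0.3   1.24  5.88] turn units [ 0.33  0.   -0.02]
```

Emit:
jog_arm --plan "0 0.3 0.7 0 0 0 -1;0 0.3 0.7 0 0 0 -1;0 0.3 0.7 0 0 0 -1;0 0.2 0.4 0 0 0 -1;0 0.1 0 0 0 0 -1;0 0 0 0 0 0 -1;0 0 0 0 0 0 -1;0 0 0 0 0 0 -1;0 0 0 0 0 0 -1;0 0 0 0 0 0 -1"

```text
time_s: 7.15
tcp_pos: [0.4551, -0.0573, 0.1457]
ee_rot: [[0.104, -0.938, 0.332], [-0.243, -0.348, -0.906], [0.964, 0.013, -0.264]]
wrist_force: [4.3, -1.1, 7.9]
gripper_width: 0.998
gripper_force: 0.0
```

```bash
python3 -c "
from t import *
to(grasp,Rg);cap('side','side2');cap('top','top2')"
```

```text
j [ 45.2  28.7 -61.   64.9 -74.8 -89. ] tcp [ 0.4551 -0.0573  0.1457] F [ 4.3 -1.1  7.9] w 0.998
 target [ 0.4579 -0.1632  0.1057] shift units [-0.5   1.35  4.3 ] turn units [ 0.61  0.04 -0.07]
```

View pics/side2.png

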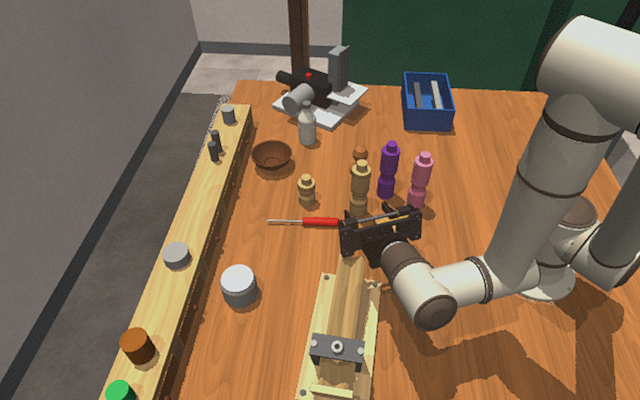

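View pics/top2.png

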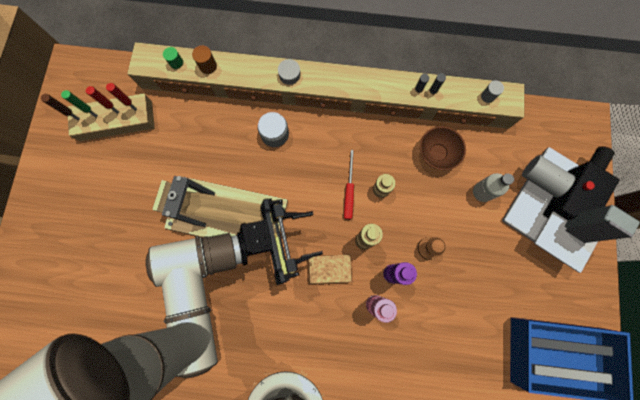

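Nothing has been touched. The elbow is at its fold limit, so I'll use a slightly more jig-aligned approach azimuth, which puts the wrist farther out.

```bash
sed -i 's/deg2rad(31)/deg2rad(20)/' t.py; python3 -c "
from t import *
to(grasp-Rg[:,2]*.08,Rg); print(Rg.round(3))"
```

```text
j [ 45.2  28.7 -61.   64.9 -74.8 -89. ] tcp [ 0.4552 -0.0572  0.1457] F [ 4.7 -2.1  8.1] w 1.002
 target [ 0.4374 -0.0888  0.1264] shift units [-0.51  1.1   1.11] turn units [-0.72  0.04  0.29]
[[ 0.063 -0.969  0.237]
 [-0.251 -0.245 -0.936]
 [ 0.966 -0.    -0.259]]
```

The steady 9 N looks like the gripper body's rear corner on the trough's upper end. I'll lift off first, then go forward.

Emit:
jog_arm --plan "0.5 0 0 0 0 0 -1;0.5 0 0 0 0 0 -1;0.3 0.2 0.4 -0.2 0 0.1 -1;0 0.2 0.5 -0.2 0 0.1 -1;0 0.2 0.5 -0.2 0 0.1 -1;0 0.2 0.2 -0.1 0 0 -1;0 0.2 0 0 0 0 -1;0 0.1 0 0 0 0 -1;0 0 0 0 0 0 -1;0 0 0 0 0 0 -1"

```text
time_s: 8.25
tcp_pos: [0.4437, -0.1093, 0.1647]
ee_rot: [[0.072, -0.969, 0.238], [-0.257, -0.249, -0.934], [0.964, 0.006, -0.267]]
wrist_force: [-0.3, 0.5, -0.2]
gripper_width: 1.004
gripper_force: 0.0
```

```bash
python3 -c "
from t import *
to(grasp-Rg[:,2]*.08,Rg); to(grasp,Rg)"
```

```text
j [ 39.1  25.9 -61.2  64.5 -75.8 -86.9] tcp [ 0.4437 -0.1093  0.1647] F [-0.3  0.5 -0.2] w 1.004
 target [ 0.4374 -0.0888  0.1264] shift units [-1.71  0.03 -0.42] turn units [-0.01  0.06  0.05]
j [ 39.1  25.9 -61.2  64.5 -75.8 -86.9] tcp [ 0.4437 -0.1093  0.1647] F [-0.3  0.5 -0.2] w 1.004
 target [ 0.4563 -0.1637  0.1057] shift units [-1.68  0.04  2.78] turn units [-0.01  0.06  0.05]
```

Emit:
jog_arm --plan "-0.2 0 0.4 0 0 0 -1;-0.2 0 0.4 0 0 0 -1;-0.2 0 0.4 0 0 0 -1;-0.2 0 0.3 0 0 0 -1;-0.2 0 0.3 0 0 0 -1;0 0 0 0 0 0 -1;0 0 0 0 0 0 -1;0 0 0 0 0 0 -1;0 0 0 0 0 0 -1;0 0 0 0 0 0 -1"

```text
time_s: 9.25
tcp_pos: [0.4646, -0.1363, 0.1321]
ee_rot: [[0.072, -0.972, 0.223], [-0.259, -0.235, -0.937], [0.963, 0.009, -0.268]]
wrist_force: [-0.1, -0.7, -0.1]
gripper_width: 0.999
gripper_force: 0.0
```

```bash
python3 -c "
from t import *
to(grasp,Rg)"
```

```text
j [ 31.3  30.3 -61.2  72.5 -74.  -90.9] tcp [ 0.4646 -0.1363  0.1321] F [-0.1 -0.7 -0.1] w 0.999
 target [ 0.4563 -0.1637  0.1057] shift units [-0.76  0.57  1.24] turn units [0.09 0.07 0.04]
```

```bash
sed -i 's/deg2rad(20)/deg2rad(16)/; s/G,B=.108/G,B=.112/' t.py; python3 -c "
from t import *
to(grasp,Rg)"
```

```text
j [ 31.3  30.3 -61.2  72.5 -74.  -90.9] tcp [ 0.4646 -0.1363  0.1321] F [-0.1 -0.7 -0.1] w 0.999
 target [ 0.4557 -0.1639  0.1097] shift units [-0.6   0.6   1.19] turn units [-0.39  0.07  0.18]
```

Emit:
jog_arm --plan "-0.2 0.2 0 -0.2 0 0.1 -1;-0.2 0.2 0 -0.2 0 0.1 -1;-0.2 0.2 0 0 0 0 -1;0 0.1 0.1 0 0 0 -1;0 0 0.1 0 0 0 -1;0 0 0.1 0 0 0 -1;0 0 0 0 0 0 -1;0 0 0 0 0 0 -1;0 0 0 0 0 0 -1;0 0 0 0 0 0 -1"

```text
time_s: 10.25
tcp_pos: [0.4479, -0.1432, 0.1155]
ee_rot: [[0.045, -0.985, 0.168], [-0.264, -0.174, -0.949], [0.963, -0.002, -0.268]]
wrist_force: [-1.2, 0.0, -0.4]
gripper_width: 1.0
gripper_force: 0.0
```

```bash
python3 -c "
from t import *
to(grasp,Rg)"
```

```text
j [ 32.1  32.6 -61.2  69.  -73.1 -93.7] tcp [ 0.4479 -0.1432  0.1155] F [-1.2  0.  -0.4] w 1.0
 target [ 0.4557 -0.1639  0.1097] shift units [ 0.01 -0.17  0.9 ] turn units [ 0.02  0.07 -0.02]
```

Emit:
jog_arm --plan "0 -0.05 0.2 0 0 0 -1;0 -0.05 0.2 0 0 0 -1;0 -0.05 0.2 0 0 0 -1;0 0 0.2 0 0 0 -1;0 0 0.1 0 0 0 -1;0 0 0 0 0 0 -1;0 0 0 0 0 0 -1;0 0 0 0 0 0 -1;0 0 0 0 0 0 -1;0 0 0 0 0 0 -1"

```text
time_s: 11.25
tcp_pos: [0.4577, -0.1624, 0.1098]
ee_rot: [[0.045, -0.985, 0.166], [-0.264, -0.172, -0.949], [0.963, -0.001, -0.268]]
wrist_force: [-0.3, 0.4, -0.1]
gripper_width: 1.002
gripper_force: 0.0
```

```bash
python3 -c "
from t import *
to(grasp,Rg)"
```

```text
j [ 27.5  33.3 -61.3  73.7 -73.1 -94.6] tcp [ 0.4577 -0.1624  0.1098] F [-0.3  0.4 -0.1] w 1.002
 target [ 0.4557 -0.1639  0.1097] shift units [0.   0.09 0.04] turn units [ 0.03  0.07 -0.02]
```

Emit:
jog_arm --plan "0 0.05 0 0 0 0 0.5;0 0 0 0 0 0 1;0 0 0 0 0 0 1;0 0 0 0 0 0 1;0 0 0 0 0 0 1;0 0 0 0 0 0 1;0 0 0 0 0 0 1;0 0 0 0 0 0 1;0 0 0 0 0 0 1;0 0 0 0 0 0 1"

```text
time_s: 12.25
tcp_pos: [0.4572, -0.1624, 0.1099]
ee_rot: [[0.045, -0.985, 0.165], [-0.264, -0.171, -0.949], [0.963, -0.001, -0.268]]
wrist_force: [-0.2, 0.4, -0.1]
gripper_width: 0.171
gripper_force: 0.2
```

```bash
python3 -c "
from t import *
to(grasp+.2*zw,Rg)"
```

```text
j [ 27.5  33.2 -61.3  73.6 -73.1 -94.6] tcp [ 0.4572 -0.1624  0.1099] F [-0.2  0.4 -0.1] w 0.171
 target [ 0.4557 -0.1639  0.3097] shift units [ 7.71  0.06 -2.1 ] turn units [ 0.04  0.07 -0.02]
```

Width 0.17 and no force means nothing was gripped (0.575 was expected). I'll look.

```bash
python3 -c "
from t import *
p,d=cap('side','side3');P=cloud('side',d)
q,e=cap('top','top3')
a=cv2.resize(p[120:260,270:470],(800,560),interpolation=2)[:300*2-40]
b=cv2.resize(q[170:320,230:430],(400,300),interpolation=2)
cv2.imwrite('pics/c3.png',np.vstack([cv2.resize(a,(428,300)),cv2.resize(b,(428,300))])[:,:,::-1])
to(grasp,Rg)
"
```

```text
j [ 27.5  33.2 -61.3  73.6 -73.1 -94.6] tcp [ 0.4572 -0.1624  0.1099] F [0.5 0.1 0.4] w 0.083
 target [ 0.4557 -0.1639  0.1097] shift units [0.   0.07 0.05] turn units [ 0.04  0.07 -0.02]
```

View pics/c3.png

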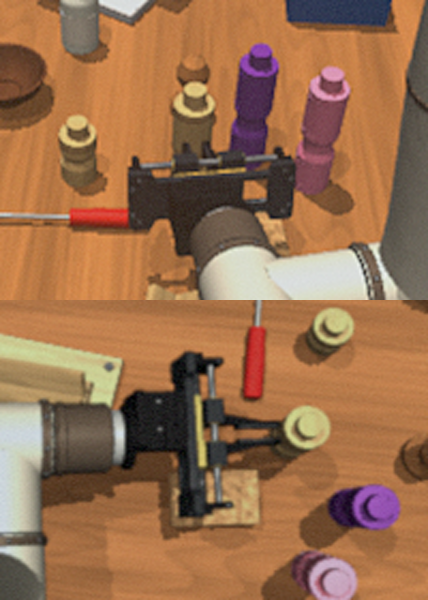

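```bash
cat > leg.py <<'E'
from t import *
def legpos(f,n,lo,hi,c=(.455,-.165)):
    d=np.load(f'pics/{f}.npz')['d'];P=cloud(n,d)[d>0]
    q=P[(P[:,2]>lo)&(P[:,2]<hi)&(np.hypot(P[:,0]-c[0],P[:,1]-c[1])<.05)]
    return q
if __name__=='__main__':
  for f,n in(('side0','side'),('top0','top'),('side3','side'),('top3','top')):
    q=legpos(f,n,.185,.2); print(f,'tip mid',((q.min(0)+q.max(0))/2).round(4),np.median(q,0).round(4),len(q))
    q=legpos(f,n,.163,.176); print('   shoulder',((q.min(0)+q.max(0))/2).round(4),np.ptp(q,axis=0).round(3))
  d=np.load('pics/top3.npz')['d'];P=cloud('top',d)[d>0]
  R=np.array(r.sense()['ee_rot']);L=(P-np.array(r.sense()['tcp_pos']))@R
  for a in np.arange(-.08,.04,.01):
    k=(abs(L[:,1])<.02)&(abs(L[:,2]-a-.005)<.005)&(abs(L[:,0])<.09); print(round(a,2),k.sum(),np.percentile(L[k,0],[5,95]).round(3) if k.any() else '')
E
python3 leg.py
```

```text
side0 tip mid [ 0.4531 -0.153   0.1898] [ 0.4533 -0.1505  0.1907] 80
   shoulder [ 0.4518 -0.1498  0.1697] [0.047 0.047 0.012]
top0 tip mid [ 0.4553 -0.155   0.1899] [ 0.4555 -0.1551  0.1912] 123
   shoulder [ 0.4552 -0.1554  0.169 ] [0.048 0.049 0.012]
side3 tip mid [ 0.4557 -0.156   0.1906] [ 0.4557 -0.1542  0.1917] 81
   shoulder [ 0.4544 -0.1519  0.1696] [0.047 0.042 0.013]
top3 tip mid [ 0.4579 -0.1592  0.1909] [ 0.457  -0.1592  0.1917] 125
   shoulder [ 0.4569 -0.1584  0.1685] [0.049 0.048 0.011]
-0.08 44 [0.005 0.012]
-0.07 40 [0.001 0.012]
-0.06 35 [-0.002  0.012]
-0.05 52 [-0.001  0.052]
-0.04 171 [0.003 0.077]
-0.03 115 [-0.009  0.081]
-0.02 68 [-0.057  0.082]
-0.01 56 [-0.082  0.063]
-0.0 17 [0.06  0.064]
0.01 0 
0.02 0 
0.03 0
```

```bash
python3 -c "
from t import *
tcp=np.array([.4551,-.0573,.1457]);R=np.array([[0.104,-0.938,0.332],[-0.243,-0.348,-0.906],[0.964,0.013,-0.264]])
for f,n in(('top2','top'),('side2','side')):
    d=np.load(f'pics/{f}.npz')['d'];P=cloud(n,d)[d>0];L=(P-tcp)@R
    print(f)
    for a in np.arange(-.13,.03,.01):
        k=(abs(L[:,1])<.1)&(abs(L[:,2]-a-.005)<.005)&(abs(L[:,0])<.045)&(P[:,2]>.09); print(round(a,2),k.sum(),(np.percentile(L[k,0],[2,98]).round(3),np.percentile(L[k,1],[2,98]).round(3)) if k.any() else '')
"
```

```text
top2
-0.13 278 (array([-0.021,  0.039]), array([-0.088,  0.087]))
-0.12 454 (array([-0.029,  0.039]), array([-0.082,  0.083]))
-0.11 97 (array([-0.01 ,  0.039]), array([-0.086,  0.086]))
-0.1 66 (array([-0.005,  0.016]), array([-0.07 ,  0.067]))
-0.09 57 (array([-0.009,  0.013]), array([-0.059,  0.058]))
-0.08 60 (array([-0.003,  0.013]), array([-0.056,  0.056]))
-0.07 44 (array([-0.005,  0.013]), array([-0.056,  0.054]))
-0.06 43 (array([-0.008,  0.013]), array([-0.053,  0.051]))
-0.05 39 (array([-0.003,  0.013]), array([-0.053,  0.051]))
-0.04 31 (array([-0.006,  0.012]), array([-0.053,  0.051]))
-0.03 0 
-0.02 0 
-0.01 0 
-0.0 0 
0.01 0 
0.02 0 
side2
-0.13 399 (array([-0.024,  0.038]), array([-0.091,  0.082]))
-0.12 186 (array([-0.019,  0.039]), array([-0.084,  0.084]))
-0.11 38 (array([-0.028,  0.038]), array([-0.085,  0.086]))
-0.1 7 (array([-0.004,  0.008]), array([0.048, 0.05 ]))
-0.09 18 (array([-0.009,  0.011]), array([0.045, 0.057]))
-0.08 22 (array([-0.004,  0.013]), array([-0.051,  0.057]))
-0.07 25 (array([-0.004,  0.012]), array([-0.053,  0.055]))
-0.06 33 (array([-0.008,  0.012]), array([-0.051,  0.053]))
-0.05 36 (array([-0.008,  0.011]), array([-0.051,  0.053]))
-0.04 20 (array([-0.008,  0.012]), array([-0.051,  0.051]))
-0.03 0 
-0.02 0 
-0.01 0 
-0.0 0 
0.01 0 
0.02 0
```

The depth clouds show the real fingertips about 32 mm short of the reported TCP, and the body starts 70 mm behind those tips, as specified. So the first try closed just in front of the leg, which is still upright and moved about 4 mm. I'll correct for the offset and use a steeper tilt so the wrist clears the trough.

```bash
cat > t.py <<'E'
from h import *
from scipy.spatial.transform import Rotation as Ro
AZ=np.deg2rad(84.2); yj=np.array([np.cos(AZ),np.sin(AZ),0]); xj=np.array([yj[1],-yj[0],0]); zw=np.array([0,0,1.])
def rot(v,a): return Ro.from_rotvec(np.deg2rad(a)*v).as_matrix()
T=25; YAW=6; D=.032; G,B=.110,.007
Rv=np.column_stack([-yj,np.cross(-zw,-yj),-zw])      # tool down, x uphill
Rf=rot(xj,T-15)@Rv                                  # final: body leans uphill
Rg0=rot(xj,-75)@Rf                                   # upright grasp, jig-aligned
Rg=rot(zw,YAW)@Rg0
s,c=np.sin(np.pi/12),np.cos(np.pi/12)
O=np.array([.4963,.3628,.05]); ty=yj*c-zw*s; tz=yj*s+zw*c
LEG=np.array([.4566,-.1589,0])
grasp=LEG+zw*G+Rg[:,2]*(B+D)
def place(fy,lift=0): return O+ty*(fy-G)+tz*(.0354+lift)+Rf[:,2]*(B+D)
def to(p,R=None):
    st=r.sense(); M=np.array(st['ee_rot']); 
    print('j',np.round(st['joints'],1),'tcp',np.round(st['tcp_pos'],4),'F',np.round(st['wrist_force'],1),'w',round(float(st['gripper_width']),3))
    print(' target',p.round(4),'shift units',((M.T@(p-st['tcp_pos']))/.025).round(2), 'turn units' if R is not None else '', (Ro.from_matrix(M.T@R).as_rotvec(degrees=True)/8).round(2) if R is not None else '')
E
python3 -c "
from t import *
to(grasp,Rg);print(Rf[:,2].round(3),Rg.round(3))
d=np.load('pics/top2.npz')['d'];P=cloud('top',d)[d>0]
tcp=np.array([.4551,-.0573,.1457]);R=np.array([[0.104,-0.938,0.332],[-0.243,-0.348,-0.906],[0.964,0.013,-0.264]])
L=(P-tcp)@R;k=(abs(abs(L[:,1])-.05)<.015)&(L[:,2]>-.07)&(abs(L[:,0])<.02);print(np.sort(L[k,2])[-12:].round(4))
"
```

```text
j [ 27.5  33.2 -61.3  73.6 -73.1 -94.6] tcp [ 0.4572 -0.1624  0.1099] F [0.5 0.1 0.4] w 0.083
 target [ 0.4567 -0.1942  0.0935] shift units [-0.29  0.24  1.38] turn units [-1.13 -1.18  0.41]
[ 0.018  0.173 -0.985] [[ 0.001 -1.     0.003]
 [-0.423 -0.003 -0.906]
 [ 0.906 -0.    -0.423]]
[0.6049 0.6058 0.6064 0.6068 0.6078 0.6085 0.6103 0.6103 0.6104 0.612
 0.6143 0.6144]
```

Emit:
jog_arm --plan "0 0 0 0 0 0 -1;0 0 0 0 0 0 -1;0 0 0 0 0 0 -1;0 0 0 0 0 0 -1;0 0 0 0 0 0 -1;0 0 0 0 -0.3 0 -1;0 0 0 0 -0.4 0 -1;0 0 0 0 -0.4 0 -1;0 0 0 0 -0.2 0 -1;0 0 0 0 0 0 -1"

```text
time_s: 13.35
tcp_pos: [0.4572, -0.1627, 0.1106]
ee_rot: [[0.072, -0.985, 0.154], [-0.432, -0.17, -0.886], [0.899, -0.003, -0.438]]
wrist_force: [0.8, 0.4, -0.7]
gripper_width: 0.909
gripper_force: 0.0
```

```bash
python3 -c "
from t import *
to(grasp,Rg)"
```

```text
j [ 24.8  25.7 -60.6  73.4 -65.  -86.2] tcp [ 0.4572 -0.1627  0.1106] F [ 0.8  0.4 -0.7] w 0.909
 target [ 0.4567 -0.1942  0.0935] shift units [-0.07  0.23  1.41] turn units [-1.09  0.12  0.49]
```

Emit:
jog_arm --plan "0 0.05 0 -0.3 0 0.13 -1;0 0.05 0 -0.3 0 0.13 -1;0 0.05 0 -0.3 0 0.13 -1;0 0.05 0 -0.2 0 0.1 -1;0 0 0.2 0 0 0 -1;0 0 0.2 0 0 0 -1;0 0 0.2 0 0 0 -1;0 0 0 0 0 0 -1;0 0 0 0 0 0 -1;0 0 0 0 0 0 -1"

```text
time_s: 14.35
tcp_pos: [0.4522, -0.1765, 0.1035]
ee_rot: [[0.005, -1.0, 0.001], [-0.437, -0.003, -0.899], [0.899, 0.004, -0.437]]
wrist_force: [-0.1, 0.4, 0.6]
gripper_width: 1.0
gripper_force: 0.0
```

```bash
python3 -c "
from t import *
to(grasp,Rg)"
```

```text
j [ 24.7  29.1 -54.4  62.7 -66.9 -83.3] tcp [ 0.4522 -0.1765  0.1035] F [-0.1  0.4  0.6] w 1.0
 target [ 0.4567 -0.1942  0.0935] shift units [-0.05 -0.18  0.81] turn units [0.01 0.12 0.03]
```

Off the joint limit now. Finish the approach and close.

Emit:
jog_arm --plan "0 -0.06 0.2 0 0 0 -1;0 -0.06 0.2 0 0 0 -1;0 -0.06 0.2 0 0 0 -1;0 0 0.2 0 0 0 -1;0 0 0 0 0 0 -1;0 0 0 0 0 0 0.4;0 0 0 0 0 0 1;0 0 0 0 0 0 1;0 0 0 0 0 0 1;0 0 0 0 0 0 1"

```text
time_s: 15.35
tcp_pos: [0.4569, -0.1942, 0.0946]
ee_rot: [[0.006, -1.0, 0.001], [-0.437, -0.004, -0.899], [0.899, 0.004, -0.437]]
wrist_force: [0.2, 0.1, -0.2]
gripper_width: 0.629
gripper_force: 0.0
```

Emit:
jog_arm --plan "0 0 0 0 0 0 1;0 0 0 0 0 0 1;0 0 0 0 0 0 1;0 0 0 0 0 0 1;0 0 0 0 0 0 1;0.18 0 -0.09 0 0 0 1;0.18 0 -0.09 0 0 0 1;0 0 0 0 0 0 1;0 0 0 0 0 0 1;0 0 0 0 0 0 1"

```text
time_s: 16.35
tcp_pos: [0.4568, -0.1942, 0.1045]
ee_rot: [[0.006, -1.0, 0.001], [-0.438, -0.004, -0.899], [0.899, 0.005, -0.438]]
wrist_force: [0.1, -0.4, -2.0]
gripper_width: 0.567
gripper_force: 30.0
```

```bash
python3 -c "
from t import *
to(grasp,Rg)"
```

```text
j [ 21.5  28.9 -54.7  65.8 -66.5 -83.2] tcp [ 0.4568 -0.1942  0.1045] F [ 0.1 -0.4 -2. ] w 0.567
 target [ 0.4567 -0.1942  0.0935] shift units [-0.4   0.    0.19] turn units [0.01 0.12 0.03]
```

Emit:
jog_arm --plan "0.5 0 -0.24 0 0 0 1;0.8 0 -0.39 0 0 0 1;0.9 0 -0.44 0 0 0 1;0.9 0 -0.44 0 0 0 1;0.9 0 -0.44 0 0 0 1;0.9 0 -0.44 0 0 0 1;0.9 0 -0.44 0 0 0 1;0.9 0 -0.44 0 0 0 1;0.5 0 -0.24 0 0 0 1;0 0 0 0 0 0 1"

```text
time_s: 17.35
tcp_pos: [0.458, -0.1939, 0.3058]
ee_rot: [[0.003, -1.0, 0.002], [-0.438, -0.003, -0.899], [0.899, 0.002, -0.438]]
wrist_force: [0.5, 0.1, -2.0]
gripper_width: 0.566
gripper_force: 30.0
```

```bash
sed -i 's/^T=25;/T=26;/; s/G,B=.110/G,B=.1115/' t.py; python3 -c "
from t import *
to(place(-.1,.06),Rf);print(place(-.1,.06),place(-.1),place(0))"
```

```text
j [ 24.6  10.7 -42.9  55.7 -82.3 -56.9] tcp [ 0.458  -0.1939  0.3058] F [ 0.5  0.1 -2. ] w 0.566
 target [0.4789 0.1915 0.1586] shift units [-12.05  -0.9  -11.27] turn units [-0.35 -9.37  0.73]
[0.4789021  0.19152091 0.15860609] [0.47733279 0.17607127 0.10065054] [0.48709408 0.27216937 0.07476864]
```

Emit:
jog_arm --plan "0 0 0 0 -0.5 0 1;0 0 0 0 -0.8 0.1 1;0 0 0 0 -1 0.1 1;0 0 0 -0.05 -1 0.1 1;0 0 0 -0.05 -1 0.1 1;0 0 0 -0.05 -1 0.1 1;0 0 0 -0.05 -1 0.1 1;0 0 0 -0.05 -1 0.1 1;0 0 0 -0.05 -1 0.1 1;0 0 0 -0.05 -0.8 0 1"

```text
time_s: 18.35
tcp_pos: [0.4573, -0.1941, 0.3038]
ee_rot: [[-0.103, -0.995, 0.017], [-0.982, 0.104, 0.159], [-0.159, -0.0, -0.987]]
wrist_force: [-0.2, -0.5, -2.0]
gripper_width: 0.567
gripper_force: 30.0
```

```bash
python3 -c "
from t import *
to(place(-.1,.08),Rf)"
```

```text
j [-10.9   7.7  -0.1  -9.2 -83.    6.1] tcp [ 0.4573 -0.1941  0.3038] F [-0.2 -0.5 -2. ] w 0.567
 target [0.4794 0.1967 0.1779] shift units [-14.64   0.75   7.46] turn units [-0.   -0.23 -0.02]
```

Emit:
jog_arm --plan "-0.5 0.05 0.08 0 -0.1 0 1;-0.9 0.05 0.15 0 -0.1 0 1;-1 0.05 0.16 0 0 0 1;-1 0.05 0.16 0 0 0 1;-1 0.05 0.16 0 0 0 1;-1 0.05 0.16 0 0 0 1;-1 0.05 0.16 0 0 0 1;-1 0.05 0.16 0 0 0 1;-1 0.05 0.16 0 0 0 1;-1 0.05 0.16 0 0 0 1"

```text
time_s: 19.35
tcp_pos: [0.4681, 0.0452, 0.3076]
ee_rot: [[-0.101, -0.995, 0.016], [-0.979, 0.103, 0.178], [-0.179, 0.002, -0.984]]
wrist_force: [-0.2, 0.4, -2.1]
gripper_width: 0.569
gripper_force: 30.0
```

Emit:
jog_arm --plan "-1 0.05 0.2 0 0 0 1;-1 0.05 0.5 0 0 0 1;-1 0.05 0.8 0 0 0 1;-1 0.05 0.9 0 0 0 1;-0.8 0.05 0.9 0 0 0 1;-0.3 0 0.9 0 0 0 1;0 0 0.8 0 0 0 1;0 0 0.4 0 0 0 1;0 0 0 0 0 0 1;0 0 0 0 0 0 1"

```text
time_s: 20.35
tcp_pos: [0.4793, 0.1934, 0.2001]
ee_rot: [[-0.101, -0.995, 0.021], [-0.978, 0.103, 0.179], [-0.18, -0.003, -0.984]]
wrist_force: [1.1, -0.8, -1.8]
gripper_width: 0.567
gripper_force: 30.0
```

```bash
cat > legax.py <<'E'
from t import *
import sys
f=sys.argv[1]
# wood points in trough frame (x,y,z) above the lips, fit axis line with r=25
from scipy.optimize import least_squares
tx=xj
for n in('side','top'):
    p,d=cap(n,f+n); P=cloud(n,d)[d>0]-O; c3=p[d>0].astype(int)
    X,Y,Z=P@tx,P@ty,P@tz
    wood=(c3[:,0]-c3[:,2]>25)&(c3[:,0]>90)
    for nm,(a,b,lo,hi) in {'leg':(-.33,-.0,float(sys.argv[2]),float(sys.argv[3]))}.items():
        k=wood&(abs(X)<.032)&(Y>a)&(Y<b)&(Z>lo)&(Z<hi)
        x,y,z=X[k],Y[k],Z[k]
        print(n,k.sum(),'y range',np.percentile(y,[0.5,2,98,99.5]).round(3))
        for y0 in np.arange(-.3,.0,.03):
            m=(y>=y0)&(y<y0+.03)
            if m.sum()>8: print('  y',round(y0,2),'x',np.percentile(x[m],[3,97]).round(3),'z98',np.percentile(z[m],98).round(4))
E
python3 legax.py a .06 .15; python3 -c "
from t import *
to(place(-.1,.02),Rf)"
```

```text
side 274 y range [-0.267 -0.257 -0.045 -0.045]
  y -0.27 x [-0.026  0.023] z98 0.1496
  y -0.24 x [-0.026  0.031] z98 0.1494
  y -0.21 x [-0.027  0.03 ] z98 0.1499
  y -0.18 x [-0.027  0.022] z98 0.1498
  y -0.15 x [-0.027  0.022] z98 0.1498
  y -0.12 x [-0.027  0.021] z98 0.1499
  y -0.06 x [-0.031  0.026] z98 0.0839
top 153 y range [-0.301 -0.301 -0.259 -0.156]
  y -0.3 x [-0.022  0.025] z98 0.1499
j [ 34.5   8.6 -14.1  -9.  -60.6 -36.4] tcp [0.4799 0.1936 0.201 ] F [-0.6 -0.4 -1.6] w 0.565
 target [0.4779 0.1812 0.12  ] shift units [1.08 0.04 3.1 ] turn units [-0.04 -0.06 -0.01]
```

Emit:
jog_arm --plan "0.15 0 0.4 0 -0.03 0 1;0.2 0 0.6 0 -0.03 0 1;0.2 0 0.6 0 0 0 1;0.2 0 0.6 0 0 0 1;0.2 0.04 0.6 0 0 0 1;0.13 0 0.3 0 0 0 1;0 0 0 0 0 0 1;0 0 0 0 0 0 1;0 0 0 0 0 0 1;0 0 0 0 0 0 1"

```text
time_s: 21.45
tcp_pos: [0.4778, 0.1821, 0.1196]
ee_rot: [[-0.1, -0.995, 0.024], [-0.977, 0.103, 0.189], [-0.19, -0.004, -0.982]]
wrist_force: [-0.3, 0.3, -1.8]
gripper_width: 0.569
gripper_force: 30.0
```

```bash
python3 legax.py b .045 .1; python3 -c "
from t import *
to(place(-.1,.0),Rf)"
```

```text
side 1679 y range [-0.253 -0.25  -0.099 -0.045]
  y -0.27 x [-0.024  0.02 ] z98 0.0848
  y -0.24 x [-0.026  0.018] z98 0.0847
  y -0.21 x [-0.025  0.02 ] z98 0.0846
  y -0.18 x [-0.024  0.017] z98 0.0838
  y -0.15 x [-0.027  0.02 ] z98 0.0847
  y -0.12 x [-0.026  0.02 ] z98 0.0846
  y -0.06 x [-0.031  0.022] z98 0.0844
top 283 y range [-0.292 -0.291 -0.262 -0.259]
  y -0.3 x [-0.012  0.013] z98 0.0736
  y -0.27 x [-0.022  0.023] z98 0.0835
j [ 33.   12.8 -21.1 -11.  -49.6 -32.2] tcp [0.4776 0.182  0.1193] F [ 0.8  0.  -1.6] w 0.569
 target [0.4773 0.1761 0.1007] shift units [ 0.37 -0.01  0.69] turn units [-0.03 -0.   -0.01]
```

View pics/bside.png

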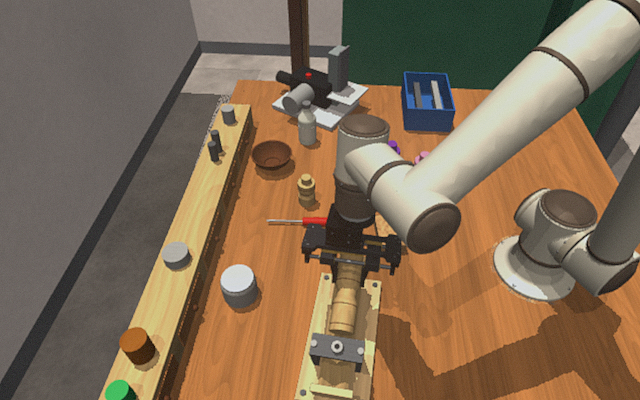

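The leg lies parallel above the trough, just uphill of the bridge, with its spigot uphill (foot near (345,330), gripper at (350,250)). It is about 20–24 mm above its resting height, so I'll lower it gently.

Emit:
jog_arm --plan "0.08 0 0.15 0 0 0 1;0.08 0 0.15 0 0 0 1;0.08 0 0.15 0 0 0 1;0.02 0 0.04 0 0 0 1;0.02 0 0.04 0 0 0 1;0.02 0 0.04 0 0 0 1;0.02 0 0.04 0 0 0 1;0 0 0 0 0 0 1;0 0 0 0 0 0 1;0 0 0 0 0 0 1"

```text
time_s: 22.55
tcp_pos: [0.4769, 0.1768, 0.1024]
ee_rot: [[-0.1, -0.995, 0.022], [-0.977, 0.103, 0.188], [-0.19, -0.003, -0.982]]
wrist_force: [0.1, -0.5, -1.9]
gripper_width: 0.567
gripper_force: 30.0
```

Emit:
jog_arm --plan "0.02 0 0.04 0 0 0 1;0 0 0 0 0 0 1;0.02 0 0.04 0 0 0 1;0 0 0 0 0 0 1;0 0 0 0 0 0 1;0 0 0 0 0 0 1;0 0 0 0 0 0 1;0 0 0 0 0 0 1;0 0 0 0 0 0 1;0 0 0 0 0 0 1"

```text
time_s: 23.55
tcp_pos: [0.4769, 0.1762, 0.1002]
ee_rot: [[-0.101, -0.995, 0.022], [-0.977, 0.103, 0.188], [-0.189, -0.003, -0.982]]
wrist_force: [0.3, -0.5, -2.7]
gripper_width: 0.567
gripper_force: 30.0
```

```bash
python3 -c "
from t import *
to(place(-.1,.0),Rf)"
```

```text
j [ 32.4  14.  -22.5 -11.6 -47.1 -30.9] tcp [0.4769 0.1762 0.1002] F [ 0.3 -0.5 -2.7] w 0.567
 target [0.4773 0.1761 0.1007] shift units [-0.   -0.02 -0.02] turn units [-0.02 -0.01 -0.01]
```

Emit:
jog_arm --plan "0.02 0 0.04 0 0 0 1;0 0 0 0 0 0 1;0.02 0 0.04 0 0 0 1;0 0 0 0 0 0 1;0 0 0 0 0 0 1;0 0 0 0 0 0 1;0 0 0 0 0 0 1;0 0 0 0 0 0 1;0 0 0 0 0 0 1;0 0 0 0 0 0 1"

```text
time_s: 24.55
tcp_pos: [0.4775, 0.1759, 0.0984]
ee_rot: [[-0.1, -0.995, 0.024], [-0.977, 0.103, 0.189], [-0.19, -0.005, -0.982]]
wrist_force: [3.7, 1.5, 1.6]
gripper_width: 0.565
gripper_force: 30.0
```

Emit:
jog_arm --plan "0 -0.05 0 0 0 0 1;0.01 0 0.02 0 0 0 1;-0.18 0 0.09 0 0 0 1;-0.27 0 0.13 0 0 0 1;-0.27 0 0.13 0 0 0 1;-0.27 0 0.13 0 0 0 1;-0.27 0 0.13 0 0 0 1;-0.27 0 0.13 0 0 0 1;-0.18 0 0.09 0 0 0 1;0 0 0 0 0 0 1"

```text
time_s: 25.55
tcp_pos: [0.4828, 0.2203, 0.0856]
ee_rot: [[-0.101, -0.995, 0.022], [-0.977, 0.104, 0.187], [-0.188, -0.003, -0.982]]
wrist_force: [0.7, -2.2, 4.9]
gripper_width: 0.566
gripper_force: 30.0
```

```bash
python3 -c "
from t import *
to(place(0,.0),Rf);st=r.sense();print((np.array(st['wrist_force'])@np.array([xj,ty,tz]).T).round(1),((st['tcp_pos']-place(0))@np.array([xj,ty,tz]).T).round(4))"
```

```text
j [ 36.5  16.7 -21.3 -11.2 -45.  -35.1] tcp [0.4828 0.2203 0.0856] F [ 0.7 -2.2  4.9] w 0.566
 target [0.4871 0.2722 0.0748] shift units [-1.96  0.05  0.82] turn units [-0.02 -0.02 -0.02]
[ 0.9 -3.4  4.2] [ 0.001 -0.053 -0.003]
```

Emit:
jog_arm --plan "-0.15 0 0.07 0 0 0 1;-0.22 0 0.11 0 0 0 1;-0.22 0 0.11 0 0 0 1;-0.22 0 0.11 0 0 0 1;-0.22 0 0.11 0 0 0 1;-0.22 0 0.11 0 0 0 1;-0.22 0 0.1 0 0 0 1;-0.15 0 0.07 0 0 0 1;0 0 0 0 0 0 1;0 0 0 0 0 0 1"

```text
time_s: 26.55
tcp_pos: [0.4873, 0.2632, 0.074]
ee_rot: [[-0.102, -0.995, 0.022], [-0.977, 0.104, 0.187], [-0.188, -0.003, -0.982]]
wrist_force: [0.0, -2.6, 6.1]
gripper_width: 0.568
gripper_force: 30.0
```

```bash
python3 -c "
from t import *
to(place(0,.0),Rf);st=r.sense();print((np.array(st['wrist_force'])@np.array([xj,ty,tz]).T).round(1),((st['tcp_pos']-place(0))@np.array([xj,ty,tz]).T).round(4))"; python3 legax.py c .045 .07
```

```text
j [ 40.2  19.2 -19.7 -10.7 -43.6 -38.9] tcp [0.4873 0.2632 0.074 ] F [ 0.  -2.6  6.1] w 0.568
 target [0.4871 0.2722 0.0748] shift units [-0.35  0.05  0.04] turn units [-0.02 -0.02 -0.02]
[ 0.3 -4.1  5.2] [ 0.0011 -0.0084 -0.003 ]
side 1123 y range [-0.154 -0.152 -0.009 -0.008]
  y -0.18 x [-0.023  0.017] z98 0.0622
  y -0.15 x [-0.023  0.018] z98 0.0621
  y -0.12 x [-0.023  0.019] z98 0.0619
  y -0.06 x [-0.023  0.019] z98 0.0627
  y -0.03 x [-0.023  0.02 ] z98 0.0626
top 173 y range [-0.2   -0.199 -0.161 -0.131]
  y -0.21 x [-0.007  0.01 ] z98 0.0505
  y -0.18 x [-0.019  0.023] z98 0.0606
```

Emit:
jog_arm --plan "-0.09 0 0.043 0 0 0 1;-0.09 0 0.043 0 0 0 1;-0.09 0 0.043 0 0 0 1;-0.04 0 0.02 0 0 0 1;-0.04 0 0.02 0 0 0 1;0 0 0 0 0 0 1;0 0 0 0 0 0 1;0 0 0 0 0 0 1;0 0 0 0 0 0 1;0 0 0 0 0 0 1"

```text
time_s: 27.65
tcp_pos: [0.488, 0.2708, 0.0719]
ee_rot: [[-0.102, -0.995, 0.021], [-0.977, 0.104, 0.185], [-0.186, -0.002, -0.983]]
wrist_force: [0.6, -8.4, 9.9]
gripper_width: 0.569
gripper_force: 30.0
```

```bash
cat > f.py <<'E'
from t import *
st=r.sense();print(st['time_s'],(np.array(st['wrist_force'])@np.array([xj,ty,tz]).T).round(1),((st['tcp_pos']-place(0))@np.array([xj,ty,tz]).T).round(4))
E
python3 f.py
```

```text
27.65 [  1.5 -10.6   7.4] [ 0.0011 -0.0005 -0.0031]
```

Emit:
jog_arm --plan "-0.04 0 0.015 0 0 0 1;-0.04 0 0.015 0 0 0 1;0 0 0 0 0 0 1;0 0 0 0 0 0 1;0 0 0 0 0 0 1;0 0 0 0 0 0 1;0 0 0 0 0 0 1;0 0 0 0 0 0 1;0 0 0 0 0 0 1;0 0 0 0 0 0 1"

```text
time_s: 28.65
tcp_pos: [0.488, 0.2708, 0.0718]
ee_rot: [[-0.101, -0.995, 0.02], [-0.978, 0.103, 0.181], [-0.183, -0.001, -0.983]]
wrist_force: [1.0, -14.7, 14.0]
gripper_width: 0.564
gripper_force: 30.0
```

```bash
python3 f.py; python3 legax.py d .045 .07
```

```text
28.65 [  2.5 -17.6   9.7] [ 0.001  -0.0004 -0.0032]
side 1147 y range [-0.144 -0.142 -0.002 -0.001]
  y -0.15 x [-0.023  0.018] z98 0.0621
  y -0.12 x [-0.023  0.02 ] z98 0.0624
  y -0.06 x [-0.023  0.02 ] z98 0.0622
  y -0.03 x [-0.023  0.02 ] z98 0.0626
top 178 y range [-0.193 -0.192 -0.126 -0.122]
  y -0.21 x [-0.008  0.01 ] z98 0.052
  y -0.18 x [-0.02   0.021] z98 0.061
```

The foot is firmly against the stop: force rose to 18 N with no further travel, and the camera puts the foot at y≈-1 mm and the tip at -193 mm. Release and retreat.

Emit:
jog_arm --plan "0 0 0 0 0 0 0;0 0 0 0 0 0 -0.3;0 0 0 0 0 0 -0.6;0 0 0 0 0 0 -0.6;0 0 0 0 0 0 -0.6;0 0 0 0 0 0 -0.6;0 0 0 0 0 0 -0.6;0 0 0 0 0 0 -0.6;0 0 0 0 0 0 -0.6;0 0 0 0 0 0 -0.6"

```text
time_s: 29.75
tcp_pos: [0.4884, 0.2757, 0.0706]
ee_rot: [[-0.1, -0.995, 0.022], [-0.977, 0.103, 0.188], [-0.189, -0.003, -0.982]]
wrist_force: [-0.2, -0.4, -0.3]
gripper_width: 0.799
gripper_force: 0.0
```

```bash
python3 f.py; python3 -c "
from t import *
to(place(0),Rf)"
```

```text
29.75 [-0.1 -0.3 -0.4] [ 0.001   0.0046 -0.0031]
j [ 41.2  20.  -19.1 -10.7 -43.2 -39.8] tcp [0.4884 0.2757 0.0706] F [-0.2 -0.4 -0.3] w 0.799
 target [0.4871 0.2722 0.0748] shift units [ 0.11  0.04 -0.19] turn units [-0.02 -0.01 -0.01]
```

Emit:
jog_arm --plan "0 0 -0.2 0 0 0 -0.6;0 0 -0.4 0 0 0 -0.6;0 0 -0.6 0 0 0 -0.6;0 0 -0.8 0 0 0 -0.6;0 0 -1 0 0 0 -0.6;0 0 -1 0 0 0 -0.6;0.5 0 -1 0 0 0 -0.6;0.5 0 -0.8 0 0 0 -0.6;0.5 0 -0.4 0 0 0 -0.6;0 0 0 0 0 0 -0.6"

```text
time_s: 30.75
tcp_pos: [0.4816, 0.2088, 0.2176]
ee_rot: [[-0.101, -0.995, 0.025], [-0.976, 0.104, 0.19], [-0.191, -0.006, -0.981]]
wrist_force: [-0.2, 0.4, -1.4]
gripper_width: 0.802
gripper_force: 0.0
```

```bash
python3 f.py; python3 legax.py e .045 .07; python3 -c "
import cv2
cv2.imwrite('pics/e.png',cv2.resize(cv2.imread('pics/eside.png')[130:400,200:440],(480,540)))"
```

```text
30.75 [-0.2  0.7 -1.2] [ 0.0009 -0.0984  0.1215]
side 1619 y range [-0.189 -0.183 -0.002 -0.001]
  y -0.21 x [-0.011  0.006] z98 0.0516
  y -0.18 x [-0.023  0.019] z98 0.0626
  y -0.15 x [-0.023  0.019] z98 0.0625
  y -0.12 x [-0.023  0.02 ] z98 0.0624
  y -0.06 x [-0.023  0.02 ] z98 0.0619
  y -0.03 x [-0.023  0.02 ] z98 0.0627
top 194 y range [-0.193 -0.192 -0.093 -0.066]
  y -0.21 x [-0.008  0.011] z98 0.0507
  y -0.18 x [-0.01   0.009] z98 0.0616
  y -0.15 x [-0.018 -0.002] z98 0.0612
  y -0.12 x [-0.018 -0.007] z98 0.0594
```

View pics/e.png

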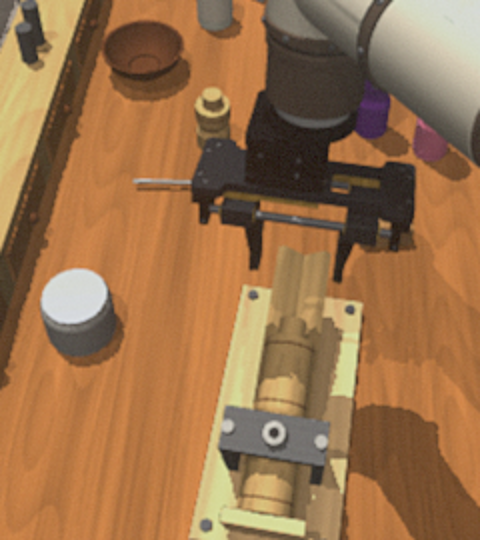

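The leg lies in the trough under the bridge (270,435), foot at the stop (265,520), spigot uphill (295,330). The gripper is clear of it.

```bash
python3 -c "
from station import r
print(r.finish_job())"
```

```text
the job is handed in; nothing more can be done
None
```

The job is handed in: the leg lies in the trough under the bridge with its spigot uphill and its foot against the stop, released with the gripper clear at 30.75 s; on the way, a first grasp missed and nudged the upright leg about 4 mm, and the gripper body briefly touched the trough's upper end at about 9 N.

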